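# Tare the balance through its recessed key

## Task

Tare the bench balance: with your fingertips push the round shutter fully open, off the round well below it, reach into that well and press its sunken key all the way down, keep it down for about a second, then let it come up and push the shutter fully shut again. Only push and press, do not pinch the shutter's lug or pick anything up. Leave alone the square well's key and shutter, the cup on the pan and the things standing around.

Things in the scene. Friction and masses are not known exactly. Their poses are not given: they have to be found in the camera images.
- balance: White bench balance, fixed to the bench, about 405 mm long (x), 212 mm wide (y). Origin on the bench midway between its two key wells; +x runs from the operator's side (low black display) towards the round steel weighing pan (116 mm diameter, top 80 mm above the bench, centre 215 mm along +x). Behind x = +110 mm its housing is 65 mm high; the front nose, x = -96 to -46 mm, is 42 mm high.
- tare_well: The tare key module: grey block of the balance, 150 mm long (x -45 to +105 mm), 104 mm wide, top 60 mm above the bench, with the ROUND well (51 mm diameter, 30 mm deep). Fixed. Origin on the bench straight below the well's centre, axes as the balance's. Along each long edge of the block runs a rail 4 mm wide that stands 7 mm above the block's top.
- tare_mouth (a point): Centre of the mouth of the round well, at the height of the block's top (60 mm above the bench).
- tare_key_top (a point): Centre of the top of the tare key: a round white cap, 36 mm diameter, centred in the round well; its top, unpressed, lies 18 mm below the mouth of the well. Moves with the key.
- tare_key (a joint): Travel of the tare key, m: 0 = up, 0.006 = fully down (24 mm below the mouth). Springs back; it begins to move at 1.8 N and takes 5.4 N to reach the bottom.
- tare_shutter (a joint): Position of the tare shutter, m: 0 = shut over the well, 0.058 = fully open, at its stop (slid along the module's +x, towards the pan). Stays where left; slides at about 1.5 N. It is a white ROUND disc, 64 mm diameter, 3 mm thick, centred over the well when shut and hiding it, its upper face 63.5 mm above the bench. It may start a little ajar.
- tare_lug_top (a point): Middle of the top edge of the upright dark lug across the middle of the tare shutter: a rib 8 mm thick (x), 56 mm long (y), 12 mm high above the shutter plate, top 75.5 mm above the bench. Moves with the shutter; straight above the well's centre when shut. Push its -x face to open, its +x face to close.
- cal_well: The calibration key module, same block, rails, depth and lug as the tare module but with a SQUARE well (51 by 51 mm), a square key cap (34 mm) and a SQUARE white shutter (64 by 64 mm). Not to be used. The two modules stand side by side, well centres 106 mm apart at balance x = 0; which is left and which right varies. Origin on the bench below the well's centre.
- cal_key (a joint): Travel of the calibration key, m, 0 = up. Leave alone.
- cal_lug_top (a point): Middle of the top edge of the calibration shutter's lug. Leave alone.
- cup: White weighing cup on the balance's pan, 60 mm rim diameter, 45 mm high, loose. Origin at the centre of its underside.
- jar: Amber sample jar with a lid, 56 mm diameter, 85 mm high, loose on the bench beside the balance. Origin at the centre of its underside.
- rack: Blue tube rack, 150 by 75 mm, 70 mm high with its capped tubes, loose on the bench beside the balance. Origin at the centre of its underside.
- bin: Blue open bin of small white parts, 150 by 100 mm, 75 mm high, loose on the bench. Origin at the centre of its underside.
Not all that is in view belongs to the job. Leave any green or yellow look-alike of the tare_well alone.

How it is judged (in metres and radians):
On the way, in this order (a step that is already met when the one before it is completed fails the run):
1. the round well's shutter is pushed open (value of joint tare_shutter above 0.05 m), for 0.1 s.
2. the fingers press the tare key down and keep it there (value of joint tare_key above 0.0045 m and contact force between the fingers and tare_key_c0 above 1 N), for 0.6 s.
3. the key is let up and the shutter pushed shut (value of joint tare_key below 0.001 m and value of joint tare_shutter below 0.005 m), for 0.1 s.
At the end, for the whole second after the job is handed in: The tare shutter is within 5 mm of shut, both keys are up (within 1 mm), the square well's shutter is within 8 mm of its start, the cup at rest within 12 mm and the jar, rack and bin within 20 mm of where they stood (all of step 3 and value of joint cal_key below 0.001 m and distance of cal_lug_top from where it was at the start of the episode below 0.008 m and distance of cup from where it was at the start of the episode below 0.012 m and linear speed of cup below 0.02 m/s and distance of each of jar, rack, bin from where it was at the start of the episode below 0.02 m); the robot touches nothing.
It fails at once if the calibration key is pressed (value of joint cal_key above 0.002 m).
It fails at once if the square well's shutter is moved (more than 8 mm) (distance of cal_lug_top from where it was at the start of the episode above 0.008 m).
It fails at once if the shutter's lug is pinched between the fingers (contact force between the fingers and tare_shutter_c1 above 1.5 N and contact force between the fingers and tare_shutter_c2 above 1.5 N).
It fails at once if the cup on the pan is lifted, shifted (more than 12 mm) or tipped (distance of cup from where it was at the start of the episode above 0.012 m or angle between cup's own z axis and vertical above 0.3 rad).
It fails at once if the jar, rack or bin is lifted, shifted (more than 20 mm) or tipped (distance of any of jar, rack, bin from where it was at the start of the episode above 0.02 m or angle between any of jar, rack, bin's own z axis and vertical above 0.3 rad).
It also fails if it takes over 45 s, if anything falls off the work surface, if the arm or the gripper's body presses on something with over 40 N, if the wrist force passes 120 N, or if a joint passes its speed limit or range.

## Robot

A 6-joint arm with a two-finger parallel gripper is mounted at the origin on the work surface. World frame = base frame: x ahead of the robot, y to its left, z up, the work surface at z = 0. Lengths are in mm, angles in rad, forces in N, time in s.
With the tool pointing down it reaches from about 350 to 875 mm from the base axis. Payload 4.2 kg.
Tool frame: the origin (TCP) lies between the finger pads; the fingertips stand 14 mm ahead of it and the grasp point (between the pads) lies 5 mm behind it; z points along the fingers, y is the line along which they close (so a half turn about z gives the same grasp; the last joint's range is limited). The gripper opens to 85 mm and grips with 20 to 120 N. Pads are 22 mm wide; open, the fingers measure 114 mm over their backs; the gripper's body (76 mm by 85 mm) begins 54 mm behind the grasp point. The pads swing forward as they close: fully open they stand 13 mm farther back than shut.
Start: joints at [1.366, 0.385, 0.008, 0, -1.194, -0.259], TCP at [279.56, 558.968, 245.312] pointing down, gripper open.
Joint ranges: [-3.14, 3.14], [-1.21, 2.06], [-1.07, 1.41], [-3.16, 2.05], [-2.99, -0.16], [-3.1, 3.1]. Speed limits (rad/s): [2.79, 2.79, 3.14, 3.14, 3.14, 3.14].

## Interface

Orientations are given as a unit quaternion [x, y, z, w].
In Python, from bench import * gives the robot as it stands.
- The arm moves only by the tool carry_out, never from a script. Its argument "motion" is a list of rows, each a list of 7 numbers: the turn, a rotation vector about the tool's x, y, z in rad, then the shift along the tool's x, y, z in mm, then the opening, from -1 (shut) to 1 (fully open), so that 0 is half open. A call has 1 to 5 rows; each row is the pose to reach, as a shift and turn from the pose commanded when the call began, along the tool's axes at that moment; what a row does not reach only later rows make up. A row lasts 1/8 s, in which the tool goes at most 62.5 mm and 10.7 degrees, less where a joint would pass 70% of its speed; a pose out of reach is approached as far as the arm can. A call with a gripper value outside its range is refused whole. The fingers move at their own pace and stop on an object; the grip force is fixed at half the most. Time passes only in rows, so rows that repeat a pose let the fingers close. It gives the time, the measured TCP pose, the force, the opening and the grip force at its end, in the units of the state.
- read_state(): the state, without advancing time (a new reading comes with each control period).
- get_image(name): name is "side" or "top" or "wrist"; returns a dict with "color" (420x560x3 uint8, blue, green, red), "mtx" (3x3 intrinsics, pixels), "position" and "orientation" of the camera in the world. Camera axes: x right, y down, z forward; pixel columns grow to the right and rows downward; lengths in mm; the calibration is good to about 2 mm. A picture is of the moment at which its call begins. There is no depth.
- job_done(): hands the job in; it is judged then, once.
The state is a dict: "clock": time; "joints": joint angles; "joint_vel": joint speeds; "joint_efforts": joint torques, N m; "position": TCP position; "ee_rot": TCP orientation; "contact_force": force on the tool from outside, world axes, zero at the start; "wrist_torque": the same for the moment, N m; "gripper_width": finger opening in mm; "grasp_force": force on a finger pad.
Only numpy, scipy, OpenCV 4.12 (cv2) and the standard library are available. Lean on these libraries where they do the work, as an engineer would, in place of code of your own. Each camera call takes 0.05 s, during which the arm holds its last target. There are 200 camera calls.

## Working session

There is one attempt and no reset: what is moved stays moved. The work goes in short steps, Python scripts to look and compute and a tool call to move; the robot and the scene stay as the last step left them, time stands still between calls to the robot, and variables do not carry over. Pictures are saved under pics/ and viewed, at most 10 in all, crops included, and the job is handed in when it is done.

Besides the shell and the picture viewer there is one more tool, called after ">>>" in YAML: its name, and indented under it one key for each argument. carry_out: Moves the arm, as the interface text tells. Its arguments: {"type":"object","properties":{"motion":{"type":"array"}},"required":["motion"]}

```bash
mkdir -p pics; ls; cat > h.py <<'E'
from bench import *
import numpy as np, cv2
from scipy.spatial.transform import Rotation as R
def snap(n,f):
    d=get_image(n); cv2.imwrite('pics/'+f,d['color']); np.savez('pics/'+f[:-4],**{k:np.array(d[k]) for k in('mtx','position','orientation')}); return d
def ray(f,u,v,z):
    d=np.load('pics/'+f+'.npz'); r=R.from_quat(d['orientation']).apply(np.linalg.solve(d['mtx'],[u,v,1.])); p=d['position']; return p+r*(z-p[2])/r[2]
def proj(f,P):
    d=np.load('pics/'+f+'.npz'); q=R.from_quat(d['orientation']).inv().apply(np.array(P)-d['position']); q=q@d['mtx'].T; return q[...,:2]/q[...,2:]
E
python3 - <<'E'
from h import *
snap('top','top0.png');snap('side','side0.png')
a=[cv2.imread('pics/%s0.png'%n) for n in('top','side')]
s=read_state();print(s['position'],s['ee_rot'],s['gripper_width'],s['clock'])
E
```

```text
pics
[279.37247331 558.53786612 244.33207574] [ 9.73206301e-01 -2.29931559e-01 -1.63818605e-04  9.73294524e-04] 85.45546312923759 0.1
```

View pics/top0.png

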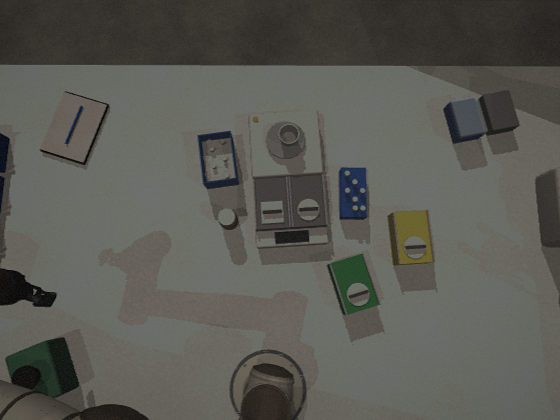

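View pics/side0.png

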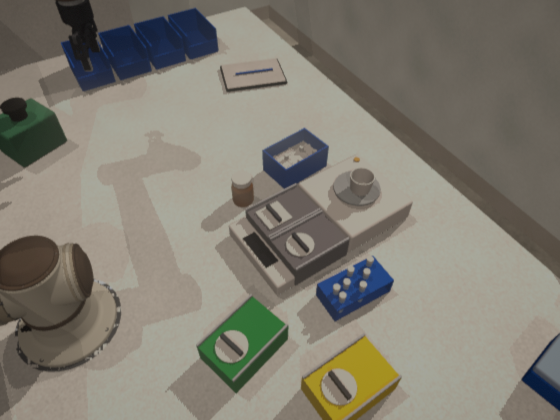

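The top view shows four lookalikes. The round shutter on the balance is at (308,210), the square shutter at (273,212), the green block's disc at (357,294) and the yellow block's disc at (414,246). I choose (308,210), which is round and on the white balance with the pan. The jar is at (228,217), the rack at (353,193) and the bin at (218,160).

```bash
python3 - <<'E'
from h import *
im=cv2.imread('pics/top0.png')[160:255,240:350]
cv2.imwrite('pics/crop0.png',cv2.convertScaleAbs(cv2.resize(im,None,fx=6,fy=6,interpolation=cv2.INTER_CUBIC),alpha=1.5))
for n,u,v,z in[('lug',308,210,75.5),('callug',273,212,75.5),('pan',286,140,80)]:print(n,ray('top0',u,v,z))
print(ray('side0',300,243,75.5),ray('side0',274,214,75.5))
E
```

```text
lug [ 504.00720936 -113.54758103   75.5       ]
callug [497.29257808 -12.5396379   75.5       ]
pan [713.44078584 -48.88757336  80.        ]
[ 506.94965072 -121.50844446   75.5       ] [499.09314717 -19.03910143  75.5       ]
```

View pics/crop0.png

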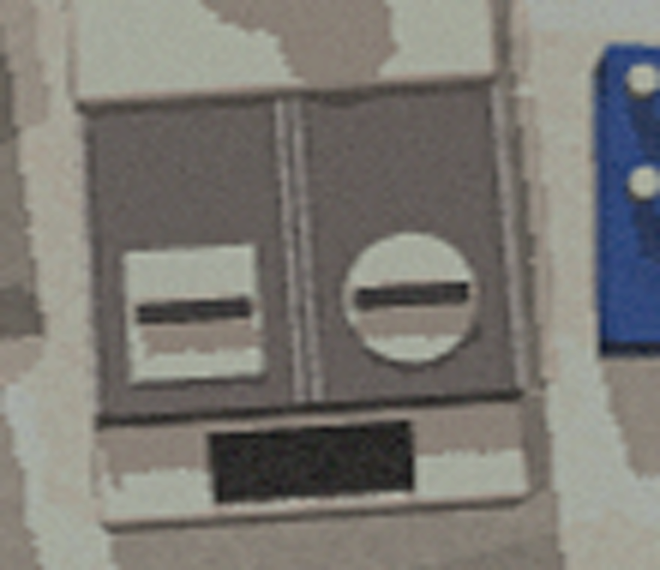

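>>> carry_out:
  motion:
    - [0,0,-0.05,38,43.5,0,-1]
    - [0,0,-0.1,76,87,0,-1]
    - [0,0,-0.16,114,130.5,0,-1]
    - [0,0,-0.21,152,174,0,-1]
    - [0,0,-0.26,190,218,0,-1]

```text
clock: 0.72
position: [351.9, 277.0, 245.1]
ee_rot: [0.995, -0.101, -0.0, 0.0]
contact_force: [1.2, -0.8, -0.2]
gripper_width: 0.2
grasp_force: 0.0
```

```bash
cat > to.py <<'E'
# usage: to.py x y z yaw -> shift in tool axes and rz from measured pose (tool-x yaw)
import sys; from h import *
s=read_state(); r=R.from_quat(s['ee_rot']); t=np.array([float(a) for a in sys.argv[1:4]]); M=r.as_matrix()
yaw=np.arctan2(M[1,0],M[0,0]); print('pos',s['position'].round(1) if hasattr(s['position'],'round') else s['position'],'yaw',yaw,'w',s['gripper_width'],'F',s['contact_force'],'t',s['clock'])
print('shift',(M.T@(t-s['position'])).round(1)); 
G=R.from_euler('z',float(sys.argv[4]))*R.from_quat([1,0,0,0]); print('rot',(r.inv()*G).as_rotvec().round(3))
E
python3 to.py 450 -110 245 0.07
```

```text
pos [351.9 277.  245.1] yaw -0.20163470462324565 w 0.18476695754122754 F [ 1.21905525 -0.77386633 -0.18550726] t 0.725
shift [1.736e+02 3.595e+02 2.000e-01]
rot [ 0.     0.    -0.272]
```

>>> carry_out:
  motion:
    - [0,0,-0.05,24,52,0,-1]
    - [0,0,-0.1,48,104,0,-1]
    - [0,0,-0.16,72,156,0,-1]
    - [0,0,-0.21,96,208,0,-1]
    - [0,0,-0.27,120,260,0,-1]

```text
clock: 1.35
position: [416.7, -1.7, 245.4]
ee_rot: [0.999, 0.034, 0.0, -0.0]
contact_force: [0.6, 0.2, 0.0]
gripper_width: -0.3
grasp_force: 0.0
```

```bash
python3 to.py 440 -110 245 0.07
```

```text
pos [416.7  -1.7 245.4] yaw 0.06860287355165615 w -0.25608839025299573 F [0.61826848 0.20751788 0.02852778] t 1.35
shift [ 15.8 109.6   0.3]
rot [-0.    -0.    -0.001]
```

>>> carry_out:
  motion:
    - [0,0,0,8,55,0,-1]
    - [0,0,0,16,110,0,-1]
    - [0,0,0,16,110,0,-1]
    - [0,0,0,16,110,0,-1]

```text
clock: 1.85
position: [439.7, -108.7, 244.9]
ee_rot: [0.999, 0.033, -0.001, -0.0]
contact_force: [0.0, 0.4, 0.1]
gripper_width: -0.4
grasp_force: 0.0
```

```bash
python3 - <<'E'
from h import *
snap('wrist','w1.png')
E
python3 to.py 440 -110 245 0.07
```

```text
pos [ 439.8 -108.1  245.1] yaw 0.06664480648724266 w 0.27316601888408515 F [0.21393351 0.32578648 0.13632649] t 1.9
shift [0.1 1.9 0.1]
rot [-0.     0.001 -0.003]
```

View pics/w1.png

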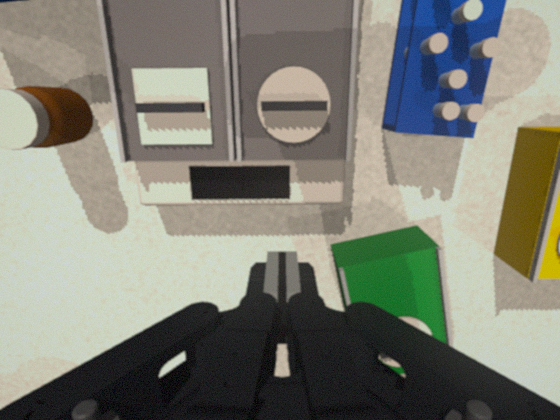

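The wrist view shows the tare lug (round disc) at about (293,105), the cal lug at (170,107), and the module's front edge running from (123,161) to (352,160).

```bash
python3 - <<'E'
from h import *
T=ray('w1',293,104,75.5);C=ray('w1',170,106,75.5);print(T,C,np.linalg.norm(T-C))
a=ray('w1',123,161,60);b=ray('w1',352,160,60);print(a,b,np.linalg.norm(a-b)); v=a-b; print('yaw',np.arctan2(-v[0],v[1]))
d1=ray('w1',293,105,63.5);print('disc',d1, ray('top0',308.5,209,75.5),ray('side0',300,243,75.5))
for f in['top0','side0']:
  print(f,proj(f,[T,C]))
x=ray('w1',258,104,75.5);y=ray('w1',327,104,75.5);print(np.linalg.norm(x-y))
E
```

```text
[ 511.24038557 -112.7671908    75.5       ] [502.7984828   -9.05689416  75.5       ] 104.05331014597884
[449.7749775   41.17433965  60.        ] [ 464.71690041 -171.9572651    60.        ] 213.65472614965918
yaw 0.06999203787502667
disc [ 510.24572095 -113.2266908    63.5       ] [ 506.95388139 -115.00224382   75.5       ] [ 506.94965072 -121.50844446   75.5       ]
top0 [[307.72020942 207.53437786]
 [271.81462024 210.11266505]]
side0 [[299.54750184 239.50935891]
 [273.2493054  210.61259254]]
58.278735426116235
```

```bash
python3 to.py 481 -116 82 0.07
```

```text
pos [ 439.8 -108.1  245.1] yaw 0.06664480648724266 w 0.27316601888408515 F [0.21393351 0.32578648 0.13632649] t 1.9
shift [ 40.7  10.6 163.1]
rot [-0.     0.001 -0.003]
```

>>> carry_out:
  motion:
    - [0,0,-0.003,20,6,50,-1]
    - [0,0,-0.003,41,10,100,-1]
    - [0,0,-0.003,41,10,145,-1]
    - [0,0,-0.003,41,10,163,-1]
    - [0,0,-0.003,41,10,163,-1]

```text
clock: 2.52
position: [480.8, -114.5, 81.1]
ee_rot: [0.999, 0.036, -0.002, 0.0]
contact_force: [0.6, -0.2, 0.5]
gripper_width: 0.1
grasp_force: 0.0
```

```bash
python3 - <<'E'
from h import *
snap('wrist','w2.png')
E
python3 to.py 481 -116 82 0.07
```

```text
pos [ 481.8 -114.7   82.4] yaw 0.07190165961213957 w -0.3543442782948442 F [ 0.32682989 -0.08083999 -0.71850928] t 2.575
shift [-0.9  1.3  0.4]
rot [0.    0.001 0.002]
```

View pics/w2.png

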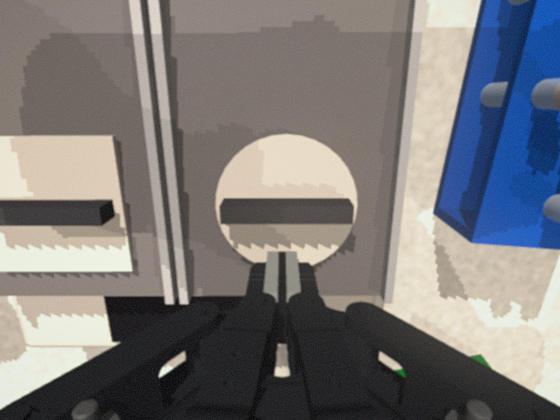

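The closed fingers are at (282,265), in front of the lug at (287,211), and clear of the rails.

>>> carry_out:
  motion:
    - [0,0,0,12,0,0,-1]
    - [0,0,0,24,0,0,-1]
    - [0,0,0,36,0,0,-1]
    - [0,0,0,48,0,0,-1]
    - [0,0,0,60,0,0,-1]

```text
clock: 3.2
position: [542.3, -111.8, 82.4]
ee_rot: [0.999, 0.035, -0.0, 0.0]
contact_force: [-2.4, 0.9, 2.0]
gripper_width: 0.0
grasp_force: 1.0
```

>>> carry_out:
  motion:
    - [0,0,0,2,0,0,-1]
    - [0,0,0,4,0,0,-1]
    - [0,0,0,6,0,0,-1]
    - [0,0,0,8,0,0,-1]

```text
clock: 3.7
position: [549.2, -111.2, 82.2]
ee_rot: [0.999, 0.034, -0.0, -0.0]
contact_force: [-1.7, -0.2, -0.7]
gripper_width: 0.1
grasp_force: 0.8
```

```bash
python3 - <<'E'
from h import *
snap('wrist','w3.png');print(ray('top0',308.5,209,75.5))
E
python3 to.py 565 -110 82 0.07
```

```text
[ 506.95388139 -115.00224382   75.5       ]
pos [ 549.5 -111.2   82.2] yaw 0.06913766339326106 w -0.6372099535352167 F [-1.20963056 -0.09304541 -0.60162131] t 3.75
shift [15.5 -0.1  0.2]
rot [ 0.     0.    -0.001]
```

View pics/w3.png

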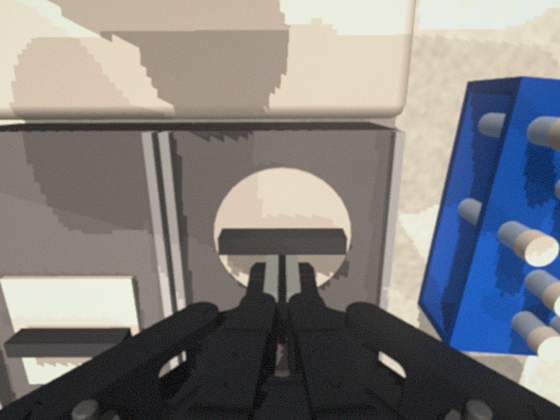

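The lug, at (283,240), is moving with the fingertips and hasn't reached its stop yet. I'll keep pushing.

>>> carry_out:
  motion:
    - [0,0,0,3,0,0,-1]
    - [0,0,0,5,0,0,-1]
    - [0,0,0,7,0,0,-1]
    - [0,0,0,7,0,0,-1]

```text
clock: 4.25
position: [550.5, -111.2, 82.0]
ee_rot: [0.999, 0.034, -0.007, -0.0]
contact_force: [-14.4, 0.6, 10.8]
gripper_width: 0.2
grasp_force: 6.7
```

>>> carry_out:
  motion:
    - [0,0,0,2,0,0,-1]
    - [0,0,0,4,0,0,-1]
    - [0,0,0,4,0,0,-1]

```text
clock: 4.62
position: [550.8, -111.3, 81.8]
ee_rot: [0.999, 0.034, -0.011, -0.0]
contact_force: [-20.4, 0.7, 16.2]
gripper_width: -0.3
grasp_force: 10.4
```

The shutter is at its stop, since the force rose at x≈550. I'll back off, lift, and look into the well.

>>> carry_out:
  motion:
    - [0,0,0,-22,0,0,-1]
    - [0,0,0,-30,0,-20,-1]
    - [0,0,0,-60,0,-60,-1]
    - [0,0,0,-100,0,-70,-1]
    - [0,0,0,-100,0,-70,-1]

```text
clock: 5.25
position: [459.8, -117.3, 153.9]
ee_rot: [0.999, 0.034, 0.002, -0.0]
contact_force: [0.7, 0.0, 0.3]
gripper_width: 0.2
grasp_force: 0.0
```

```bash
python3 - <<'E'
from h import *
snap('wrist','w4.png')
E
python3 to.py 506.5 -115 90 0.07
```

```text
pos [ 461.2 -117.3  153.6] yaw 0.06944372901727276 w 0.07698534685790323 F [-0.04602593 -0.0915375   0.32467649] t 5.3
shift [45.1  0.8 63.8]
rot [ 0.    -0.004 -0.001]
```

View pics/w4.png

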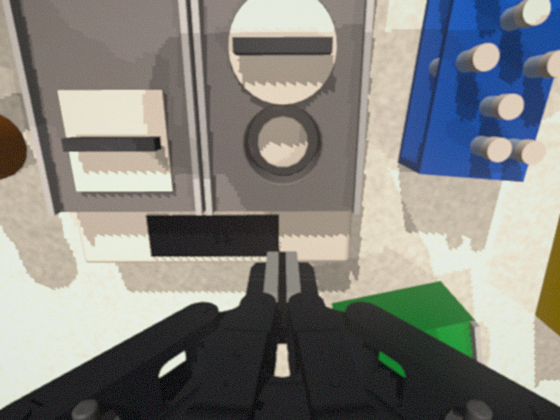

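The shutter is open with its lug at (283,45). The well mouth is centred near (283,141) and the white key cap near (283,141).

```bash
python3 - <<'E'
from h import *
print(ray('w4',283,141,60),ray('w4',283,141,42))
a,b=ray('w4',245,141,60),ray('w4',321,141,60);print(np.linalg.norm(a-b))
l=ray('w4',282.5,43,75.5);print(l, l-58*np.array([.9976,.07,0]))
E
```

```text
[ 509.34671776 -113.91293958   60.        ] [ 507.31736985 -114.12415956   42.        ]
49.58854338567983
[ 565.25549843 -109.62191125   75.5       ] [ 507.39469843 -113.68191125   75.5       ]
```

>>> carry_out:
  motion:
    - [0,0,0,47,0,0,-1]
    - [0,0,0,47,0,20,-1]
    - [0,0,0,47,0,60,-1]
    - [0,0,0,47,0,85,-1]
    - [0,0,0,47,0,90,-1]

```text
clock: 5.92
position: [507.7, -114.0, 60.2]
ee_rot: [0.999, 0.035, -0.002, 0.0]
contact_force: [-0.0, 0.2, -0.5]
gripper_width: 0.1
grasp_force: 0.0
```

>>> carry_out:
  motion:
    - [0,0,0,0,0,3,-1]
    - [0,0,0,0,0,6,-1]
    - [0,0,0,0,0,9,-1]
    - [0,0,0,0,0,12,-1]

```text
clock: 6.42
position: [508.6, -114.0, 51.3]
ee_rot: [0.999, 0.035, 0.001, 0.0]
contact_force: [-0.8, 0.4, 4.2]
gripper_width: 0.0
grasp_force: 2.2
```

>>> carry_out:
  motion:
    - [0,0,0,0,0,2,-1]
    - [0,0,0,0,0,4,-1]
    - [0,0,0,0,0,5,-1]
    - [0,0,0,0,0,5,-1]
    - [0,0,0,0,0,5,-1]

```text
clock: 7.05
position: [508.7, -114.1, 49.7]
ee_rot: [0.999, 0.036, 0.002, 0.001]
contact_force: [-7.7, 3.8, 29.6]
gripper_width: 0.2
grasp_force: 14.7
```

>>> carry_out:
  motion:
    - [0,0,0,0,0,0,-1]
    - [0,0,0,0,0,0,-1]
    - [0,0,0,0,0,0,-1]
    - [0,0,0,0,0,0,-1]
    - [0,0,0,0,0,0,-1]

```text
clock: 7.68
position: [508.7, -114.0, 49.7]
ee_rot: [0.999, 0.036, 0.002, 0.0]
contact_force: [-8.4, 3.5, 29.9]
gripper_width: -0.2
grasp_force: 14.7
```

>>> carry_out:
  motion:
    - [0,0,0,0,0,0,-1]
    - [0,0,0,0,0,0,-1]
    - [0,0,0,0,0,0,-1]

```text
clock: 8.05
position: [508.7, -114.0, 49.7]
ee_rot: [0.999, 0.036, 0.002, 0.0]
contact_force: [-7.8, 3.9, 29.3]
gripper_width: 0.2
grasp_force: 14.7
```

>>> carry_out:
  motion:
    - [0,0,0,0,0,-30,-1]
    - [0,0,0,0,0,-72,-1]
    - [0,0,0,40,0,-72,-1]
    - [0,0,0,84,0,-72,-1]
    - [0,0,0,84,0,-72,-1]

```text
clock: 8.68
position: [593.5, -108.0, 116.6]
ee_rot: [0.999, 0.035, 0.0, 0.0]
contact_force: [-0.1, -0.1, -0.6]
gripper_width: -0.2
grasp_force: 0.0
```

```bash
python3 to.py 591 -108.2 82 0.07
```

```text
pos [ 593.5 -108.   116.6] yaw 0.06946357338961522 w -0.17114045745521939 F [-0.12929114 -0.12472329 -0.58914929] t 8.675
shift [-2.6 -0.  34.6]
rot [ 0.    -0.001 -0.001]
```

>>> carry_out:
  motion:
    - [0,0,0,0,0,20,-1]
    - [0,0,0,0,0,34.5,-1]
    - [0,0,0,0,0,34.5,-1]
    - [0,0,0,-8,0,34.5,-1]
    - [0,0,0,-16,0,34.5,-1]

```text
clock: 9.3
position: [575.7, -109.4, 83.6]
ee_rot: [0.999, 0.035, 0.001, -0.0]
contact_force: [1.7, -0.3, -0.9]
gripper_width: 0.4
grasp_force: 0.9
```

>>> carry_out:
  motion:
    - [0,0,0,-10,0,0,-1]
    - [0,0,0,-20,0,0,-1]
    - [0,0,0,-30,0,0,-1]
    - [0,0,0,-40,0,0,-1]
    - [0,0,0,-48,0,0,-1]

```text
clock: 9.93
position: [527.1, -112.8, 83.1]
ee_rot: [0.999, 0.035, 0.0, 0.0]
contact_force: [1.6, -0.2, 0.8]
gripper_width: 0.1
grasp_force: 0.9
```

>>> carry_out:
  motion:
    - [0,0,0,-2,0,0,-1]
    - [0,0,0,-4,0,0,-1]
    - [0,0,0,-6,0,0,-1]
    - [0,0,0,-6,0,0,-1]

```text
clock: 10.42
position: [522.1, -113.0, 82.8]
ee_rot: [0.999, 0.035, 0.0, -0.0]
contact_force: [2.8, 0.0, 0.7]
gripper_width: 0.1
grasp_force: 1.3
```

>>> carry_out:
  motion:
    - [0,0,0,-2,0,0,-1]
    - [0,0,0,-4,0,0,-1]
    - [0,0,0,-6,0,0,-1]
    - [0,0,0,-6,0,0,-1]

```text
clock: 10.92
position: [521.6, -113.0, 83.3]
ee_rot: [0.999, 0.035, 0.007, 0.0]
contact_force: [13.9, -1.7, -8.6]
gripper_width: -0.1
grasp_force: 6.5
```

The shutter is against its shut stop. I'll back off, lift clear, and check.

>>> carry_out:
  motion:
    - [0,0,0,14,0,0,-1]
    - [0,0,0,16,0,-30,-1]
    - [0,0,0,-20,0,-80,-1]
    - [0,0,0,-60,0,-110,-1]
    - [0,0,0,-60,0,-110,-1]

```text
clock: 11.55
position: [453.5, -117.9, 194.7]
ee_rot: [0.999, 0.034, 0.001, -0.0]
contact_force: [0.2, -0.3, -0.1]
gripper_width: -0.2
grasp_force: 0.0
```

```bash
python3 - <<'E'
from h import *
snap('wrist','w5.png');s=read_state();print(s['position'],s['contact_force'])
E
```

```text
[ 454.39580968 -117.74650391  193.47540666] [1.08844374 0.39584543 0.08021951]
```

View pics/w5.png

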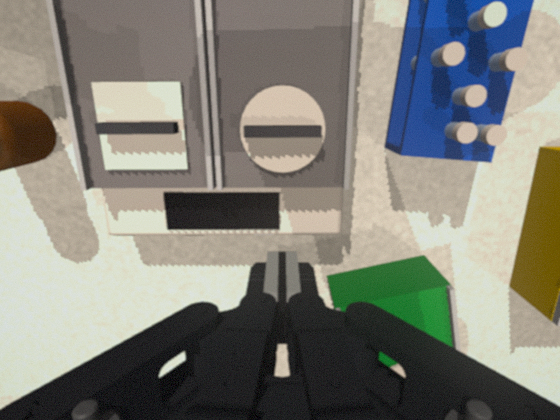

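The round shutter covers the well again, with its lug at (283,130). The square shutter's lug at (137,128) hasn't moved, and the arm is clear of everything.

```bash
python3 -c "
from bench import *
print(job_done())"
```

```text
the job is handed in; nothing more can be done
None
```

I pushed the round shutter open to its stop, held the tare key fully down for about a second, let it up, pushed the shutter shut again, and handed the job in at about 12 s; the hand-in call returned no verdict.

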